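# Pin the can opener's crank for the drawer

## Robot

A 6-joint arm with a two-finger parallel gripper is mounted at the origin on the work surface. World frame = base frame: x ahead of the robot, y to its left, z up, the work surface at z = 0. Lengths are in mm, angles in degrees, forces in N, time in s.
With the tool pointing down it reaches from about 350 to 875 mm from the base axis. Payload 4.2 kg.
Tool frame: the origin (TCP) lies at the very end of the fingers, on their centre line; the grasp point (between the pads) lies robot.hold_point_z behind it (robot.hold_point_z is the distance from the TCP to the grasp point, in mm); z points along the fingers, y is the line along which they close (so a half turn about z gives the same grasp; the last joint's range is limited). The gripper opens to 85 mm and grips with 20 to 120 N. Pads are 22 mm wide; open, the fingers measure 114 mm over their backs; the gripper's body (76 mm by 85 mm) begins 54 mm behind the grasp point. The pads swing forward as they close: fully open they stand 13 mm farther back than shut.
Start: joints at [-60.183, 22.042, 0.453, 0, -68.411, -14.817], TCP at [161.779, -603.678, 231.312] pointing down, gripper open.
Joint ranges: [-179.83, 179.83], [-69.29, 118.12], [-61.27, 80.66], [-181.25, 117.63], [-171.15, -9.14], [-177.46, 177.46]. Speed limits (degrees/s): [159.86, 159.86, 180, 180, 180, 180].

## Interface

Orientations are given as [roll, pitch, yaw] about the fixed x, y, z axes, in that order (R = Rz(yaw) Ry(pitch) Rx(roll)).
In Python, from rig import robot, snapshot, calibration, ticket gives the robot as it stands.
- The arm moves only by the tool apply_moves, never from a script. Its argument "increments" is one flat list of numbers, 5 for each row, row after row: the shift along the tool's x, y, z in cm, then the turn about the tool's z in degrees, then the closure in counts, from 0 (fully open) to 255 (shut). A call has 1 to 10 rows; each row is the pose to reach, as a shift and turn from the pose commanded when the call began, along the tool's axes at that moment; what a row does not reach only later rows make up. A row lasts 1/10 s, in which the tool goes at most 50 mm and 8.59 degrees, less where a joint would pass 70% of its speed; a pose out of reach is approached as far as the arm can. A call with a gripper value outside its range is refused whole. The fingers move at their own pace and stop on an object; "grip_force" is the grip in N (left out, the last holds). Time passes only in rows, so rows that repeat a pose let the fingers close. It gives the time, the measured TCP pose, the force, the opening and the grip force at its end, in the units of the state.
- robot.state(): the state, without advancing time (a new reading comes with each control period).
- snapshot(name): name is "scene" or "side" or "wrist"; returns the picture (384x512x3 uint8, blue, green, red); there is no depth.
- calibration(name): a dict with "vertical_fov" (degrees; the focal length in pixels is half the picture's height over the tangent of half this angle, whatever the lens; pixels are square), "cx", "cy" (the principal point, pixels), "D" ([k1, k2, p1, p2, k3] as OpenCV has them; the pictures are not rectified), "view" (4x4, takes a point from world to camera coordinates). Camera axes: x right, y up, looking along -z (the intrinsics and any distortion apply to the point x, -y, -z); pixel columns grow to the right and rows downward; lengths in mm; the calibration is good to about 2 mm. A picture is of the moment at which its call begins: read the wrist's pose just before it. calibration takes no time and is no camera call; for the wrist camera it gives the pose at the moment of the call.
- ticket.job_done(): hands the job in; it is judged then, once.
The state is a dict: "time_s": time; "q": joint angles; "joint_vel": joint speeds; "joint_efforts": joint torques, N m; "tool_pos": TCP position; "ee_rot": TCP orientation; "ft_force": force on the tool from outside, world axes, zero at the start; "ft_torque": the same for the moment, N m; "width": finger opening in mm; "grip_force": force on a finger pad.
Only numpy, scipy, OpenCV 4.12 (cv2) and the standard library are available. Lean on these libraries where they do the work, as an engineer would, in place of code of your own. Each camera call takes 0.05 s, during which the arm holds its last target. There are 200 camera calls.

## Task

The rotary can opener sits on its wooden storage dock with its crank up: press the crank down by its black grip until it lies fully home in the steel fork, roll the loose steel pin into the groove beside the fork and push it endwise through the fork and the crank as far as it will go, so that the crank is locked. Roll and slide the pin on the dock rather than lifting it off, and leave the corkscrew, the pourer and the fish-shaped bottle opener where they lie.

Things in the scene. Friction and masses are not known exactly. Their poses are not given: they have to be found in the camera images.
- dock: Fixed brown wooden dock on the tray. Origin on its underside below the crank's centre line (world z = 0.010), z up. Base x -95..110, y -50..165, 20 mm thick. Block at y 26..165 with flat top at z = 46 mm: apron at x -39..98 (8 mm lip at x 98..110), ledge at x -95..-61, groove between. The opener's head is at x 53..109, y -22..22, to z = 79 mm; its black handles run on to x = 205.
- crank (a joint): Crank angle (rad): 0 = level, fully home in the fork (a stop); starts raised at 0.45 to 0.9, stays where left (stiff hinge along the dock's y). At 0 it runs from crank_axis towards the dock's -x: steel bar, an eye 40 mm square, 16 mm thick with a 25.5 mm hole 130 mm from the axis, and a black grip 30 mm wide, 20 mm thick, 160 to 228 mm from the axis, all at axis height.
- crank_axis (a point): Middle of the crank's hinge axis, on the dock at (80, 0, 48) mm; axes as the dock's.
- crank_grip (a point): Middle of the upper face of the crank's black grip, 195 mm from the hinge axis; moves with the crank.
- fork_mouth (a point): Centre of the hole's mouth in the fork's near cheek, on the dock at (-50, 26, 48) mm. The steel fork stands at x -72..-28, up to z = 76 mm: near cheek y 12..26, gap y -12..12 for the crank, far cheek y -28..-12, both with a 24 mm round hole along y; a plate at y = -28 stops the pin. The pin enters towards -y.
- groove (a point): Middle of the groove at the height of the apron's top, on the dock at (-50, 95, 46) mm. The groove is 22 mm wide and 8 mm deep, runs along the dock's y from the open end at y = 165 to the fork's hole at y = 26.
- pin_home (a point): Where the middle of the pin lies when it is fully home against the stop plate, on the dock at (-50, 27, 48) mm.
- pin: Loose plain round steel pin, 110 mm long, 20 mm diameter, no head, both ends chamfered over 5 mm to 12 mm; 0.13 to 0.25 kg. Origin at its middle on its axis, own y along its axis. It starts lying on the apron roughly parallel to the groove, 45 to 75 mm to the dock's +x side of it. In the groove its axis is 2 mm above the apron (z = 48 mm of the dock).
- corkscrew: Bystander: walnut T-handle corkscrew lying on the tray to the -y side of the dock, about 110 x 100 x 22 mm; origin at the middle of its underside.
- pourer: Bystander: pewter wine pourer spout lying on the tray on the -x side of the dock, 95 x 36 x 36 mm; origin at the middle of its underside.
- fish: Bystander: flat blue enamelled fish-shaped bottle opener lying on the tray beyond the dock's +y end, about 115 x 46 x 6 mm; origin at the middle of its underside.
Things that resemble listed ones, but are neither listed nor needed, are in the scene too. Several things have the shape of the pin; the one meant has the colours described above.

How it is judged (in metres and radians):
On the way:
1. the crank lies fully down in the fork (within 0.04 rad) (value of joint crank below 0.04 rad), for 0.2 s.
At the end, for the whole second after the job is handed in: The crank is down in the fork (within 0.04 rad of its stop) and the pin lies at rest through the fork and the crank, its middle within 6 mm of its fully home place and its axis within 0.05 rad of the holes' axis (value of joint crank below 0.04 rad and distance between pin and pin_home below 0.006 m and angle between the y axis of pin and the y axis of dock, either way round below 0.05 rad and linear speed of pin below 0.01 m/s); the robot touches nothing.
It fails at once if the pin is lifted more than about 30 mm off the apron or falls off the dock (z of pin in the frame of dock above 0.088 m or z of pin in the frame of dock below 0.03 m).
It fails at once if the corkscrew, pourer or fish opener is moved by more than 30 mm (distance of any of corkscrew, pourer, fish from where it was at the start of the episode above 0.03 m).
It also fails if it takes over 56 s, if anything falls off the work surface, if the arm or the gripper's body presses on something with over 40 N, if the wrist force passes 120 N, or if a joint passes its speed limit or range.

## Working session

There is one attempt and no reset: what is moved stays moved. The work goes in short steps, Python scripts to look and compute and a tool call to move; the robot and the scene stay as the last step left them, time stands still between calls to the robot, and variables do not carry over. Pictures are saved under pics/ and viewed, at most 10 in all, crops included, and the job is handed in when it is done.

Besides the shell and the picture viewer there is one more tool, called in YAML: its name, and indented under it one key for each argument. apply_moves: Moves the arm, as the interface text tells. Its arguments: {"type":"object","properties":{"increments":{"type":"array","items":{"type":"number"}},"grip_force":{"type":"number"}},"required":["increments"]}

```bash
mkdir -p pics; ls; python3 - <<'E'
from rig import robot,snapshot,calibration
import cv2,numpy as np
for n in("scene","side"):
    im=snapshot(n);cv2.imwrite(f"pics/{n}0.png",im)
    c=calibration(n);print(n,c)
print(robot.state(),robot.hold_point_z)
a=cv2.imread("pics/scene0.png");b=cv2.imread("pics/side0.png")
cv2.imwrite("pics/s0.png",cv2.resize(a,(800,600)));cv2.imwrite("pics/d0.png",cv2.resize(b,(800,600)))
E
```

```text
pics
scene {'vertical_fov': 50.2513734999657, 'cx': 259.74308938046363, 'cy': 190.99096304147074, 'D': array([-0.04123048,  0.        ,  0.        ,  0.        ,  0.        ]), 'view': array([[-7.24503738e-01,  6.89213216e-01,  8.91495618e-03,
         3.22912209e+02],
       [-5.74208887e-01, -6.10664411e-01,  5.45319294e-01,
         2.03627158e+02],
       [ 3.81285311e-01,  3.89966820e-01,  8.38181002e-01,
        -1.34798129e+03],
       [ 0.00000000e+00,  0.00000000e+00,  0.00000000e+00,
         1.00000000e+00]])}
side {'vertical_fov': 43.39331444258863, 'cx': 261.09115546558644, 'cy': 192.2618639143433, 'D': array([-0.19944636,  0.        ,  0.        ,  0.        ,  0.        ]), 'view': array([[-7.07524203e-01, -7.06620538e-01, -9.84470162e-03,
         2.86232464e+02],
       [ 5.10972489e-01, -5.21149935e-01,  6.83600659e-01,
        -2.80292880e+02],
       [-4.88176831e-01,  4.78633639e-01,  7.29789847e-01,
        -1.11012085e+03],
       [ 0.00000000e+00,  0.00000000e+00,  0.00000000e+00,
         1.00000000e+00]])}
{'time_s': 0.1, 'q': array([-6.01834871e+01,  2.20868923e+01,  3.87158254e-01, -2.36403102e-02,
       -6.84119325e+01, -1.48150897e+01]), 'joint_vel': array([-0.03348878, -0.16333322,  0.09507622,  0.10761941,  0.08793257,
        0.02487126]), 'joint_efforts': array([-7.18778210e-04, -3.93318272e+01,  1.88929188e+01,  4.19799015e+00,
       -2.57335603e-03,  2.59246235e-06]), 'tool_pos': array([ 161.63400028, -603.19492882,  230.32659338]), 'ee_rot': array([ 1.79886428e+02, -7.31877879e-03, -1.65007289e+02]), 'ft_force': array([ 0.18465134, -0.19967226,  0.34410861]), 'ft_torque': array([ 0.04958046, -0.02491521, -0.03410776]), 'grip_force': 0.0, 'width': 85.65134337853013} 18.700000000000003
```

View pics/s0.png

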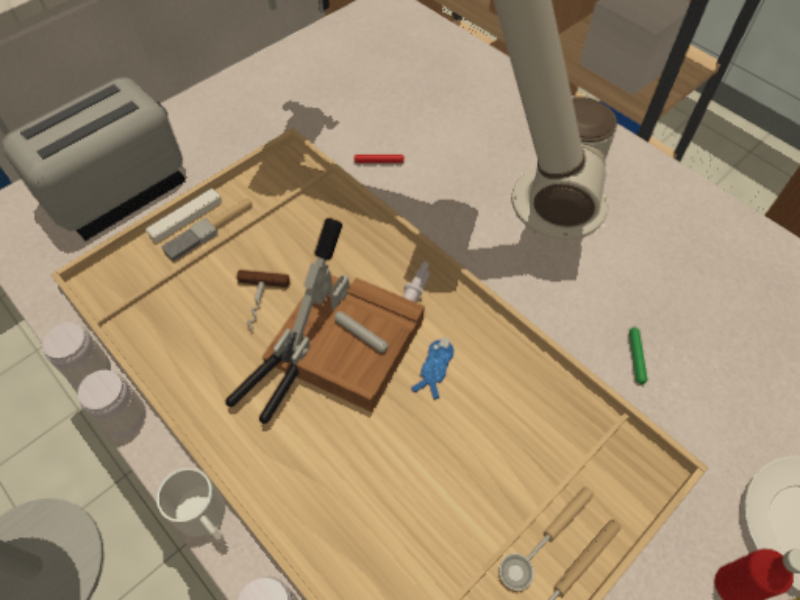

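View pics/d0.png

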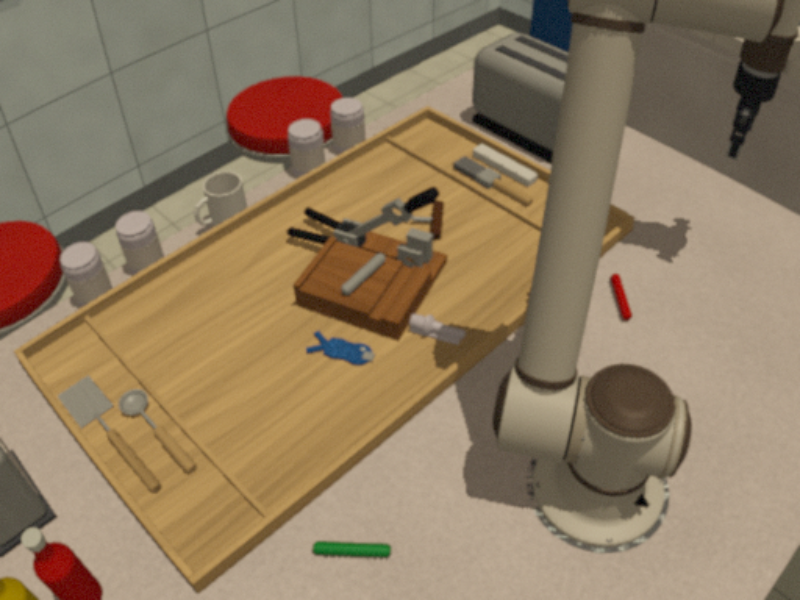

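The scene view shows the dock with its ledge corner near (424,315), its lip corner near (372,402), the pin at (335,315)–(386,347), and the grip's end at (331,225). In the side view the pin runs (345,290)–(382,257), and the fish lies in front of the dock. The view is 800 px wide, so the scale is 1.5625.

```bash
cat > h.py <<'E'
import numpy as np,cv2
from rig import robot,snapshot,calibration
def K(c,h=384):
    f=h/2/np.tan(np.radians(c["vertical_fov"]/2));return np.array([[f,0,c["cx"]],[0,f,c["cy"]],[0,0,1]])
def ray(c,uv):
    p=cv2.undistortPoints(np.array(uv,float).reshape(-1,1,2),K(c),np.array(c["D"]))[:,0]
    d=np.c_[p[:,0],-p[:,1],-np.ones(len(p))];R=c["view"][:3,:3];t=c["view"][:3,3]
    return -R.T@t,d@R
def plane(c,uv,z):
    o,d=ray(c,uv);return o+d*((z-o[2])/d[:,2])[:,None]
def proj(c,P):
    P=np.atleast_2d(P);q=P@c["view"][:3,:3].T+c["view"][:3,3];q=q*[1,-1,-1]
    return cv2.projectPoints(q,np.zeros(3),np.zeros(3),K(c),np.array(c["D"]))[0][:,0]
def tri(cs,uvs):
    A=np.zeros((3,3));b=np.zeros(3)
    for c,u in zip(cs,uvs):
        o,d=ray(c,[u]);d=d[0]/np.linalg.norm(d[0]);M=np.eye(3)-np.outer(d,d);A+=M;b+=M@o
    return np.linalg.solve(A,b)
E
python3 - <<'E'
from h import *
np.set_printoptions(precision=1,suppress=True)
s=calibration("scene");d=calibration("side");k=1/1.5625
print("corner -x+y",tri([s,d],[np.array([424,315])*k,np.array([397,327])*k]),plane(s,[[424*k,315*k]],56))
print("corner +x+y",plane(s,[[372*k,402*k]],64),plane(d,[[298*k,285*k]],64))
print("pin",plane(s,np.array([[337,316],[384,348]])*k,66),plane(d,np.array([[346,290],[382,257]])*k,66))
print("grip end",tri([s,d],[np.array([330,225])*k,np.array([437,195])*k]))
print("grip start",tri([s,d],[np.array([322,258])*k,np.array([408,208])*k]))
S=cv2.imread("pics/scene0.png");D=cv2.imread("pics/side0.png")
cv2.imwrite("pics/c1.png",np.vstack([cv2.resize(S[130:270,140:290],(640,597))[:300],]) if 0 else cv2.resize(S[130:270,140:300],(800,700))[:600])
c=calibration("wrist");print(c)
E
```

```text
corner -x+y [419.2  15.7  38.1] [[428.9  28.   56. ]]
corner +x+y [[608.3  91.2  64. ]] [[596.9  79.5  64. ]]
pin [[545.1 -70.1  66. ]
 [528.3  32.5  66. ]] [[525.8  29.6  66. ]
 [541.  -71.2  66. ]]
grip end [ 482.2 -148.   195.6]
grip start [ 523.  -121.9  162.1]
{'vertical_fov': 61.26001215933587, 'cx': 260.8652162502727, 'cy': 193.90610479073592, 'D': array([-0.,  0.,  0.,  0.,  0.]), 'view': array([[  -0.3,    1. ,    0. ,  624.7],
       [  -0.9,   -0.2,   -0.3,   35.4],
       [  -0.3,   -0.1,    1. , -378.3],
       [   0. ,    0. ,    0. ,    1. ]])}
```

```bash
python3 - <<'E'
from h import *
np.set_printoptions(precision=3,suppress=True)
c=calibration("wrist");st=robot.state();o,d=ray(c,[[256,192]]);print(o-st["tool_pos"],d/np.linalg.norm(d))
h=330
hit=(o-st["tool_pos"])+d[0]*((60-(h+(o-st["tool_pos"])[2]))/d[0,2]);print("aim offset",hit)
t=np.array([520,-35])-hit[:2];dd=np.r_[t,h]-st["tool_pos"];y=np.radians(st["ee_rot"][2])
print(t,"tool shift mm",dd[0]*np.cos(y)+dd[1]*np.sin(y),dd[0]*np.sin(y)-dd[1]*np.cos(y),-dd[2])
E
```

```text
[-66.095 -18.811 142.021] [[ 0.26   0.056 -0.964]]
aim offset [  45.047    5.265 -270.   ]
[474.953 -40.265] tool shift mm -448.2813993931197 462.7120917520814 -99.67340662471517
```

apply_moves:
  increments: [-3,3,-2,0,0,-6.5,6.5,-4,0,0,-10,10,-6,0,0,-13.5,13.5,-8,0,0,-17,17,-10,0,0,-20.5,20.5,-10,0,0,-24,24,-10,0,0,-27.5,27.5,-10,0,0,-31,31,-10,0,0,-34.5,34.5,-10,0,0]

```text
time_s: 1.1
tool_pos: [400.9, -188.0, 331.3]
ee_rot: [180.0, 0.0, -165.0]
ft_force: [1.8, -0.5, -0.7]
width: 85.0
grip_force: 0.0
```

apply_moves:
  increments: [-3.5,3.5,0,0,255,-7,7,0,0,255,-9.5,10.5,0,0,255,-10.3,11.8,0,0,255,-10.3,11.8,0,0,255,-10.3,11.8,0,0,255]

```text
time_s: 1.7
tool_pos: [469.2, -49.6, 331.0]
ee_rot: [-180.0, -0.1, -165.0]
ft_force: [-1.2, -0.3, 0.2]
width: -0.2
grip_force: 0.0
```

```bash
python3 - <<'E'
from h import *
import pickle
st=robot.state();c=calibration("wrist");im=snapshot("wrist")
pickle.dump(c,open("w1.pkl","wb"));cv2.imwrite("pics/w1.png",im);cv2.imwrite("pics/w1v.png",cv2.resize(im,(800,600),interpolation=cv2.INTER_CUBIC))
print(st["time_s"],st["tool_pos"],st["ee_rot"],st["width"])
E
```

```text
1.7 [469.15277057 -49.61290586 331.04736475] [-1.79998903e+02 -5.75243472e-02 -1.64981656e+02] -0.24335184398990503
```

View pics/w1v.png

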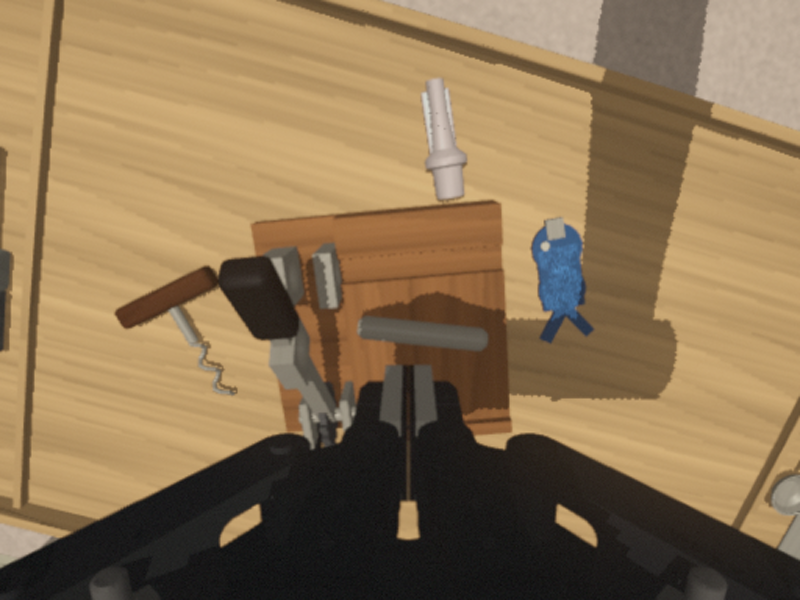

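The wrist view shows these dock corners: (500,202), (333,214), (253,224), (511,432). The groove edge reaches (503,269), the pin runs (359,327)–(487,339), the raised grip is around (258,297), and the bystanders are clear of the dock.

```bash
cat >> h.py <<'E'
import json,os
if os.path.exists("dock.json"): DX,DY,DA=json.load(open("dock.json"))
def d2w(p,q=None):
    x,y,a=q if q is not None else (DX,DY,DA);p=np.atleast_2d(p).astype(float)
    return np.c_[x+p[:,0]*np.cos(a)-p[:,1]*np.sin(a),y+p[:,0]*np.sin(a)+p[:,1]*np.cos(a),p[:,2]+10]
def w2d(p):
    p=np.atleast_2d(p)-[DX,DY,10];c,s=np.cos(DA),np.sin(DA);return np.c_[p[:,0]*c+p[:,1]*s,-p[:,0]*s+p[:,1]*c,p[:,2]]
def shift(tgt_dock):  # from present pose, in cm along tool axes
    st=robot.state();d=d2w(tgt_dock)[0]-st["tool_pos"];y=np.radians(st["ee_rot"][2])
    return np.array([d[0]*np.cos(y)+d[1]*np.sin(y),d[0]*np.sin(y)-d[1]*np.cos(y),-d[2]])/10
E
python3 - <<'E'
from h import *
import pickle
from scipy.optimize import least_squares
np.set_printoptions(precision=2,suppress=True)
c=pickle.load(open("w1.pkl","rb"));k=.64
P=np.array([[-95,165,46],[-95,26,46],[-95,-50,20],[-39,165,46],[110,165,54]]);u=np.array([[500,202],[333,214],[253,224],[503,269],[511,432]])*k
r=least_squares(lambda q:(proj(c,d2w(P,q))-u).ravel(),[510,-60,.15],x_scale=[100,100,1]);q=r.x
print(q,np.degrees(q[2]),r.fun.reshape(-1,2));json.dump(list(q),open("dock.json","w"))
import importlib,h;importlib.reload(h);from h import *
im=cv2.imread("pics/w1.png").astype(int)
# pin, scene check
s=calibration("scene");S=cv2.imread("pics/scene0.png")
print("scene corner pred",proj(s,d2w(P))/k)
print("pin dock",w2d(plane(c,np.array([[359,327],[487,339]])*k,66)),w2d(plane(s,np.array([[337,316],[384,348]])*k,66)))
o,d=ray(c,np.array([[258,297],[222,265],[290,335]])*k);od=w2d(o)[0];dd=w2d(o+d)-od
X=od+dd*(-od[1]/dd[:,1])[:,None];print("grip (y=0 plane)",X,np.degrees(np.arctan2(X[:,2]-48,80-X[:,0])),np.hypot(X[:,2]-48,80-X[:,0]))
A=[tri([s,calibration("side")],[np.array(a)*k,np.array(b)*k]) for a,b in(((330,225),(437,195)),((322,258),(408,208)))]
print("grip stereo",w2d(np.array(A)))
E
```

```text
[ 559.89 -108.34    0.35] 20.01554852600437 [[ 1.21 -0.05]
 [-0.71  1.84]
 [-1.92 -1.54]
 [ 0.93  0.16]
 [ 0.42 -0.26]]
scene corner pred [[424.48 305.34]
 [355.93 276.49]
 [321.52 269.57]
 [410.58 329.67]
 [369.88 398.53]]
pin dock [[ -2.1   38.73  56.  ]
 [ 18.13 146.22  56.  ]] [[ -0.8   40.97  56.  ]
 [ 18.55 143.17  56.  ]]
grip (y=0 plane) [[-66.63   0.   185.  ]
 [-94.22   0.   229.05]
 [-24.7    0.   131.16]] [43.05 46.1  38.46] [200.67 251.26 133.7 ]
grip stereo [[-86.56 -10.66 185.58]
 [-39.31  -0.15 152.05]]
```

```bash
python3 - <<'E'
from h import *
np.set_printoptions(precision=2,suppress=True)
print("above",shift([-58,0,215]))
for t in range(45,-3,-5):
    c,s=np.cos(np.radians(t)),np.sin(np.radians(t));print(t,shift([80-195*c+10*s,0,48+195*s+10*c]))
E
```

```text
above [-1.49 -8.48 10.62]
45 [-2.21 -8.42 12.82]
40 [-1.   -8.53 14.02]
35 [ 0.1  -8.62 15.32]
30 [ 1.08 -8.71 16.7 ]
25 [ 1.94 -8.79 18.17]
20 [ 2.67 -8.85 19.71]
15 [ 3.26 -8.9  21.31]
10 [ 3.72 -8.94 22.95]
5 [ 4.02 -8.97 24.62]
0 [ 4.18 -8.98 26.32]
```

apply_moves:
  increments: [-1,-4,0,0,255,-1.5,-8.5,0,0,255,-1.5,-8.5,4,0,255,-1.5,-8.5,8,0,255,-1.5,-8.5,10.6,0,255,-1.5,-8.5,10.6,0,255]

```text
time_s: 2.35
tool_pos: [502.8, -129.0, 221.5]
ee_rot: [179.8, -0.5, -165.2]
ft_force: [-0.3, 0.4, -0.1]
width: 0.1
grip_force: 0.0
```

apply_moves:
  increments: [0,0,1.2,0,255,0.5,0,3.4,0,255,1.1,-0.1,4.1,0,255,1.6,-0.1,4.7,0,255,2.1,-0.2,5.4,0,255,2.6,-0.2,6.1,0,255,3,-0.3,6.8,0,255,3.4,-0.3,7.6,0,255,3.8,-0.3,8.3,0,255,4.2,-0.4,9.1,0,255]

```text
time_s: 3.35
tool_pos: [466.3, -142.3, 133.8]
ee_rot: [180.0, 0.0, -165.0]
ft_force: [0.3, 0.5, 1.0]
width: -0.2
grip_force: 0.3
```

```bash
python3 - <<'E'
from h import *
np.set_printoptions(precision=2,suppress=True)
S=snapshot("scene");D=snapshot("side");W=snapshot("wrist")
v=np.hstack([cv2.resize(S[110:280,130:300],(400,400)),cv2.resize(W,(400,400))])
cv2.imwrite("pics/a2.png",v);cv2.imwrite("pics/side2.png",D)
print(w2d(robot.state()["tool_pos"]))
for t in range(20,-3,-5):
    c,s=np.cos(np.radians(t)),np.sin(np.radians(t));print(t,shift([80-195*c+10*s,0,48+195*s+10*c]))
E
```

```text
[[-100.2     0.21  123.53]]
20 [-0.04 -0.02 -0.06]
15 [ 0.55 -0.07  1.54]
10 [ 1.   -0.11  3.18]
5 [ 1.31 -0.14  4.86]
0 [ 1.47 -0.15  6.55]
```

View pics/a2.png

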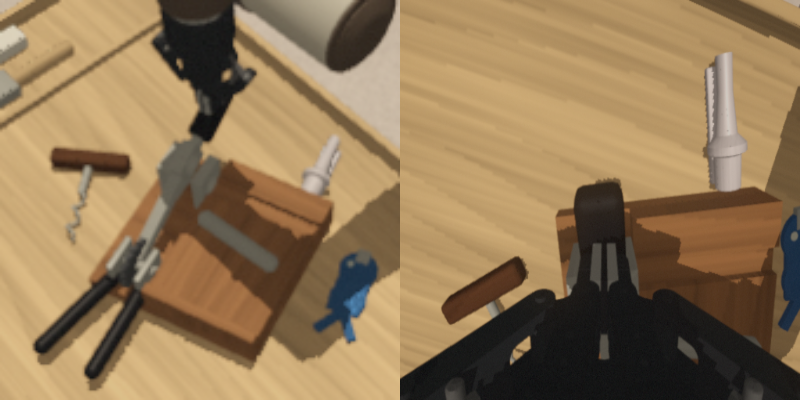

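The crop shows the fingers centred on the grip, with the crank already partly down and following them. I'll go on along the arc.

apply_moves:
  increments: [0.3,0,0.8,0,255,0.5,0,1.5,0,255,0.8,-0.1,2.3,0,255,1,-0.1,3.2,0,255,1.2,-0.1,4,0,255,1.3,-0.1,4.8,0,255,1.4,-0.1,5.5,0,255,1.5,-0.1,6.1,0,255,1.5,-0.1,6.6,0,255,1.5,-0.1,6.6,0,255]

```text
time_s: 4.5
tool_pos: [452.3, -147.1, 68.2]
ee_rot: [-180.0, -0.0, -165.0]
ft_force: [0.4, 0.3, 0.7]
width: -0.2
grip_force: 0.0
```

apply_moves:
  increments: [0,0,0.2,0,255,0,0,0.2,0,255,0,0,0.2,0,255]

```text
time_s: 4.8
tool_pos: [452.4, -147.2, 67.9]
ee_rot: [-180.0, 0.0, -165.0]
ft_force: [-3.3, 1.5, 13.7]
width: 0.2
grip_force: 6.9
```

apply_moves:
  increments: [0,0,0.25,0,255,0,0,0.25,0,255,0,0,-5,0,255,0,0,-10,0,255,-0.5,3,-14,0,255,-1,6,-18,0,255,-1.1,8.7,-22,0,255,-1.1,8.7,-26,0,255,-1.1,8.7,-26,0,255,-1.1,8.7,-26,0,255]

```text
time_s: 5.8
tool_pos: [440.5, -59.8, 326.8]
ee_rot: [180.0, 0.1, -165.0]
ft_force: [-0.5, -0.2, 0.0]
width: -0.2
grip_force: 0.0
```

```bash
python3 - <<'E'
from h import *
import pickle
st=robot.state();c=calibration("wrist");im=snapshot("wrist")
pickle.dump(c,open("w2.pkl","wb"));cv2.imwrite("pics/w2.png",im)
P=d2w([[-95,26,46],[-95,165,46],[-61,165,46],[-39,165,46],[-72,26,76],[-28,26,76],[-72,12,76],[-28,12,76],[-72,-28,76],[-72,26,46]])
v=cv2.resize(im[110:300,140:393],(800,600),interpolation=cv2.INTER_CUBIC)
for p in proj(c,P): cv2.circle(v,tuple(((p+.5-[140,110])*[800/253,600/190]).astype(int)),2,(0,255,0),-1)
cv2.imwrite("pics/w2v.png",v);print(st["tool_pos"],st["ee_rot"])
E
```

```text
[440.47454496 -59.82407844 326.80597837] [ 1.79962567e+02  1.32396083e-01 -1.64978806e+02]
```

View pics/w2v.png

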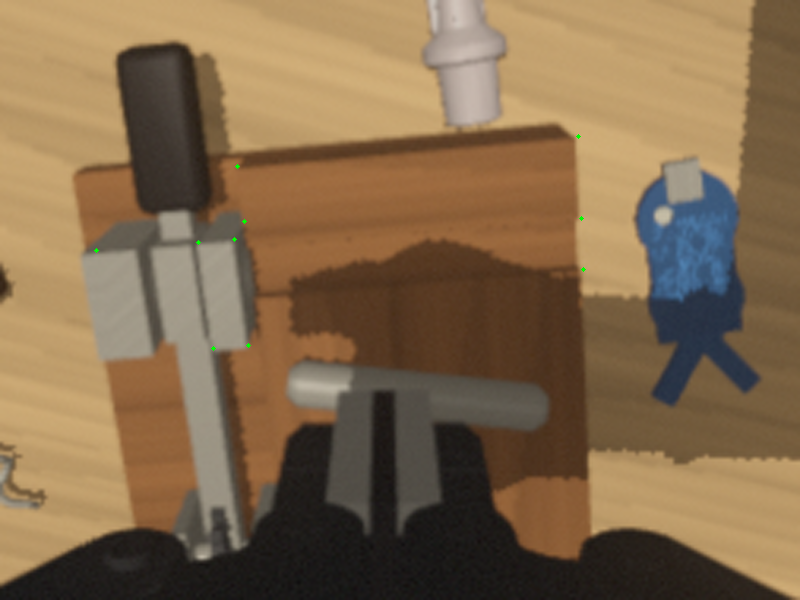

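The grip lies flat between the cheeks, so the crank is home. My predicted dock points (green) match the fork corners, such as (248,345) and (213,348), and the groove end (583,269) to about 1 mm. The pin runs (290,382)–(547,408), so I'll refine the fit with these.

```bash
python3 - <<'E'
from h import *
import pickle
from scipy.optimize import least_squares
np.set_printoptions(precision=2,suppress=True)
c=pickle.load(open("w2.pkl","rb"))
f=lambda u:np.array(u,float)/[800/253,600/190]+[140,110]-.5*0
P=np.array([[-72,12,76],[-28,12,76],[-28,26,76],[-72,26,76],[-95,165,46],[-39,165,46]])
u=f([[197,242],[213,348],[250,344],[238,237],[576,137],[583,268.5]])
g=f([[258,294]])
def F(q):
    x,y,a=q;w=plane(c,g,56)[0]-[x,y,0];return np.r_[(proj(c,d2w(P,q))-u).ravel(),(w[0]*np.cos(a)+w[1]*np.sin(a)+39)]
r=least_squares(F,[DX,DY,DA],x_scale=[100,100,1]);q=r.x
print(q,np.degrees(q[2]),r.fun);json.dump(list(q),open("dock.json","w"))
import h,importlib;importlib.reload(h);from h import *
e=w2d(plane(c,f([[290,382],[547,408]]),66));print("pin",e,e.mean(0),np.degrees(np.arctan2(e[1,0]-e[0,0],e[1,1]-e[0,1])))
m=e.mean(0);print(shift([m[0],m[1],46+60]),shift([m[0],m[1],48]))
E
```

```text
[ 559.79 -107.7     0.35] 19.93612069419831 [ 0.49 -0.4   0.14 -0.2  -0.52  0.17 -1.1   0.22  0.88 -0.29  0.1  -0.05
 -0.5 ]
pin [[ -2.62  38.1   56.  ]
 [ 18.69 145.82  56.  ]] [ 8.04 91.96 56.  ] 11.18988673258638
[-10.36   1.53  20.95] [-10.36   1.53  26.75]
```

apply_moves:
  increments: [-1,0.1,2,-8.4,130,-2,0.3,4,-16.8,130,-3,0.4,6,-25.2,130,-4,0.6,8,-33.6,130,-5,0.7,10,-42,130,-6,0.9,12,-50.4,130,-7,1,14,-58.8,130,-8,1.2,15,-67.2,130,-9,1.3,15,-75.6,130,-10.4,1.5,15,-84,130]

```text
time_s: 6.85
tool_pos: [535.6, -19.6, 173.6]
ee_rot: [179.7, -0.0, -80.7]
ft_force: [0.5, 0.5, -0.5]
width: 42.2
grip_force: 0.0
```

```bash
python3 - <<'E'
from h import *
st=robot.state();print(st["time_s"],st["tool_pos"],st["ee_rot"],st["width"],st["q"])
print(w2d(st["tool_pos"]),shift([8,92,48]))
E
```

```text
6.85 [535.59004164 -19.57478343 173.56403401] [ 1.79664996e+02 -1.26238114e-02 -8.07233790e+01] 42.240857652584516 [ 1.52412577e+01  1.64970936e+01 -1.66968128e+01 -2.64954967e-02
 -5.71405983e+01 -5.95023275e+00]
[[  7.29434478  91.09861506 163.56403401]] [-0.10163569 -0.05267473 11.5564034 ]
```

apply_moves:
  increments: [0,0,4,0,130,0,0,8,0,130,-0.1,-0.05,10.5,0,130,-0.1,-0.05,11.5,0,130,-0.1,-0.05,11.5,0,130,-0.1,-0.05,11.5,0,225,-0.1,-0.05,11.5,0,225,-0.1,-0.05,11.5,0,225,-0.1,-0.05,11.5,0,225]
  grip_force: 20

```text
time_s: 7.75
tool_pos: [538.0, -17.7, 62.5]
ee_rot: [-179.9, 0.0, -81.0]
ft_force: [-1.0, 0.2, 2.8]
width: 18.9
grip_force: 22.3
```

```bash
python3 - <<'E'
from h import *
st=robot.state();p=w2d(st["tool_pos"])[0];print(p,st["ee_rot"],st["width"],st["ft_force"],st["grip_force"])
print(shift([-50,95,p[2]]))
E
```

```text
[10.22204142 92.06551339 52.51574013] [-1.79857728e+02  6.26129776e-03 -8.09923613e+01] 18.905843765035886 [-0.99031797  0.20995695  2.84998044] 22.266885638237
[ 0.85358403  5.96862205 -0.        ]
```

apply_moves:
  increments: [0,0,0,0,225,0,0,0,0,225]

```text
time_s: 7.95
tool_pos: [538.0, -17.7, 62.4]
ee_rot: [-179.9, -0.0, -81.0]
ft_force: [-1.3, 0.7, 5.5]
width: 18.8
grip_force: 22.6
```

```bash
python3 - <<'E'
from h import *
st=robot.state();p=w2d(st["tool_pos"])[0];print(p,st["ee_rot"],st["width"],st["ft_force"],st["grip_force"])
im=snapshot("wrist");S=snapshot("scene")
cv2.imwrite("pics/a3.png",np.hstack([cv2.resize(S[110:280,130:300],(400,400)),cv2.resize(im,(400,400))]))
E
```

```text
[10.22085804 92.06480979 52.42702965] [-1.79887729e+02 -8.01246077e-03 -8.09730720e+01] 18.776821013722394 [-1.28283426  0.72367302  5.45232338] 22.615885734558105
```

View pics/a3.png

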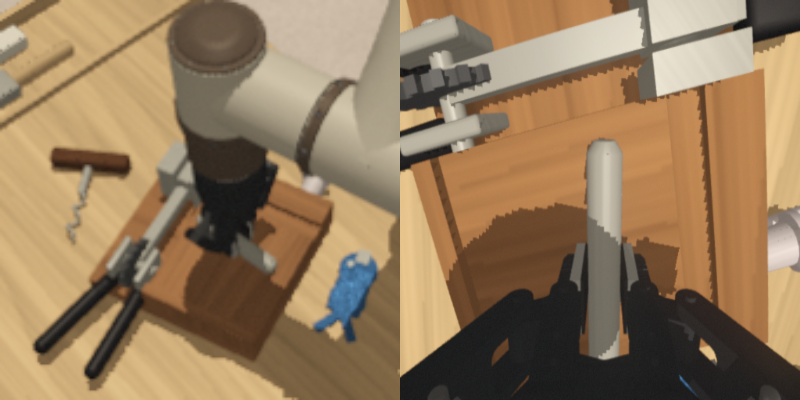

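apply_moves:
  increments: [0.1,0.6,0,-3,225,0.2,1.3,0,-6,225,0.3,2,0,-9,225,0.4,2.8,0,-11,225,0.5,3.6,0,-11,225,0.6,4.4,0,-11,225,0.7,5.1,0,-11,225,0.8,5.7,0,-11,225,0.9,6,0,-11,225,0.9,6,0,-11,225]

```text
time_s: 9.05
tool_pos: [477.6, -36.6, 60.5]
ee_rot: [179.8, 0.0, -70.0]
ft_force: [-1.3, 0.0, -1.5]
width: 18.8
grip_force: 22.0
```

```bash
python3 - <<'E'
from h import *
st=robot.state();p=w2d(st["tool_pos"])[0];print(p,st["ee_rot"],st["width"],st["ft_force"],st["grip_force"])
print(shift([-50,95,p[2]]),np.degrees(DA)-90)
E
```

```text
[-53.00156537  94.85669668  50.49714798] [ 1.79805074e+02  3.52795405e-02 -7.00446036e+01] 18.781045129045474 [-1.26417271  0.02342757 -1.50839615] 22.02178716659546
[-0.01422935 -0.30016134 -0.        ] -70.06387930580169
```

apply_moves:
  increments: [0,-0.3,0,0,225,0,-0.3,0,0,225,0,-0.3,0,0,170,0,-0.3,0,0,170,0,-0.3,0,0,170,0,-0.3,0,0,170]

```text
time_s: 9.65
tool_pos: [482.4, -35.0, 61.4]
ee_rot: [-180.0, -0.0, -70.0]
ft_force: [-0.6, -0.8, 0.8]
width: 28.6
grip_force: 0.0
```

```bash
python3 - <<'E'
from h import *
st=robot.state();p=w2d(st["tool_pos"])[0];print(p,st["ee_rot"],st["width"],st["ft_force"],st["grip_force"])
im=snapshot("wrist");S=snapshot("side")
cv2.imwrite("pics/a4.png",np.hstack([cv2.resize(S[110:240,170:310],(400,400)),cv2.resize(im,(400,400))]))
E
```

```text
[-47.97241154  94.72323573  51.41151717] [-1.79985519e+02 -2.82615965e-03 -6.99975401e+01] 28.56366034695923 [-0.61198723 -0.75605187  0.80242981] 0.0
```

View pics/a4.png

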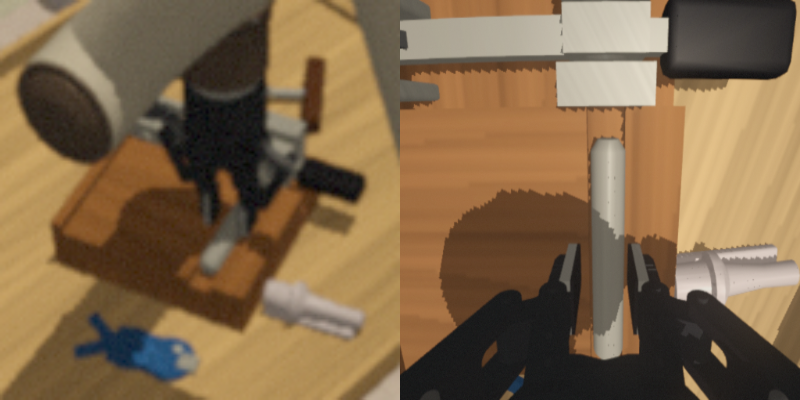

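The side crop shows the pin lying low next to the ledge. In the wrist crop it spans x=590–625, in line with the groove that is visible ahead of it, with the fork at y=105. Next I'll push it from its end.

apply_moves:
  increments: [0,0,0,0,110,0,0,0,0,110,0,0,-3,0,110,0,0,-6,0,110,-4,0.2,-6,0,200,-7.7,0.2,-6,0,255,-7.7,0.2,-6,0,255,-7.7,0.2,-6,0,255,-7.7,0.2,-6,0,255]

```text
time_s: 10.65
tool_pos: [454.2, 36.3, 121.3]
ee_rot: [180.0, -0.0, -70.0]
ft_force: [0.8, -0.5, 0.1]
width: 0.0
grip_force: 0.0
```

```bash
python3 - <<'E'
from h import *
st=robot.state();p=w2d(st["tool_pos"])[0];print(p,st["ee_rot"],st["width"],st["ft_force"])
for t in([-50,170,47.5],[-50,93,47.5]):print(shift(t))
c=calibration("wrist");im=snapshot("wrist")
P=d2w([[-50,150,48],[-50,40,48],[-61,100,46],[-39,100,46],[-39,165,46],[-61,26,46],[-39,26,46],[-40,60,48],[-60,60,48]])
v=cv2.resize(im,(800,600),interpolation=cv2.INTER_CUBIC)
for a in proj(c,P): cv2.circle(v,tuple((a/.64).astype(int)),2,(0,255,0),-1)
cv2.imwrite("pics/w3.png",v)
E
```

```text
[-50.16513319 171.35649788 111.25462239] [ 1.79991083e+02 -6.48061339e-03 -7.00158999e+01] 0.04020533304118223 [ 0.77279446 -0.45569947  0.08832259]
[ 0.13566357 -0.01639972  6.37546224]
[ 7.83566087 -0.00995175  6.37546224]
```

View pics/w3.png

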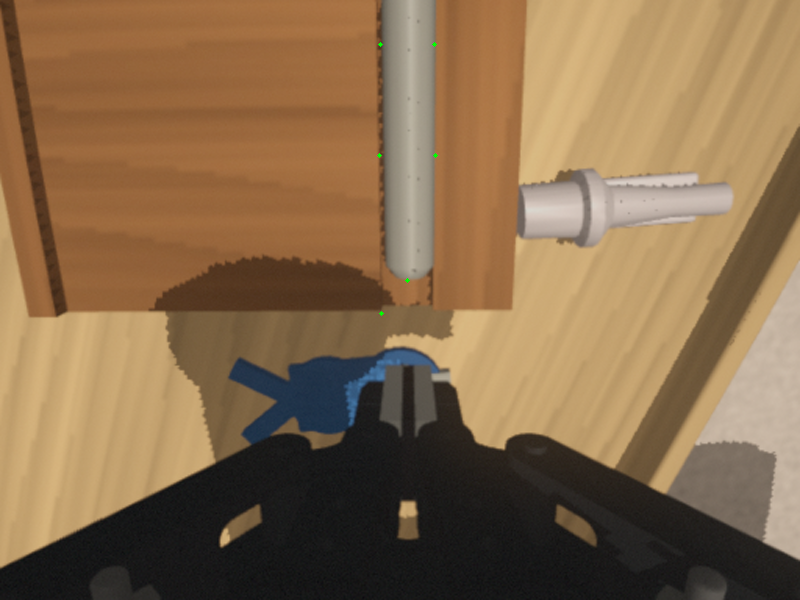

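The pin sits in the groove between x=382 and x=435, with its end at (408,278), which is dock y≈150. The fingers stand behind it.

apply_moves:
  increments: [0,0,3,0,255,0,0,5.5,0,255,0,0,6.3,0,255,0.8,0,6.3,0,255,1.4,0,6.3,0,255,2.1,0,6.3,0,255,2.8,0,6.3,0,255,3.5,0,6.3,0,255,4.2,0,6.3,0,255,4.2,0,6.3,0,255]

```text
time_s: 11.7
tool_pos: [468.8, -3.6, 58.5]
ee_rot: [-180.0, -0.0, -70.1]
ft_force: [0.3, -0.2, -0.0]
width: 0.2
grip_force: 0.0
```

```bash
python3 - <<'E'
from h import *
st=robot.state();p=w2d(st["tool_pos"])[0];print(p,st["ft_force"]);print(shift([-50,93,p[2]]))
E
```

```text
[-50.01955019 128.88770276  48.52087913] [ 0.3045611  -0.23434474 -0.01068393]
[ 3.58877036e+00 -1.78970907e-03 -0.00000000e+00]
```

apply_moves:
  increments: [0.6,0,0,0,255,1.2,0,0,0,255,1.8,0,0,0,255,2.4,0,0,0,255,2.8,0,0,0,255,3.1,0,0,0,255,3.3,0,0,0,255,3.3,0,0,0,255]

```text
time_s: 12.5
tool_pos: [479.7, -34.1, 58.2]
ee_rot: [180.0, -0.0, -70.0]
ft_force: [0.4, -0.6, -0.4]
width: 0.2
grip_force: 0.0
```

apply_moves:
  increments: [0.1,0,0,0,255,0.2,0,0,0,255,0.3,0,0,0,255,0.3,0,0,0,255]

```text
time_s: 12.9
tool_pos: [480.8, -36.7, 58.3]
ee_rot: [180.0, -0.0, -70.0]
ft_force: [-0.7, 0.1, 0.5]
width: 0.1
grip_force: 0.2
```

```bash
python3 - <<'E'
from h import *
st=robot.state();p=w2d(st["tool_pos"])[0];print(p,st["ft_force"])
E
```

```text
[-50.08231383  93.68261133  48.30667854] [-0.67485888  0.10605305  0.47590228]
```

Not against the stop yet. I'll push on in small steps until the force rises.

apply_moves:
  increments: [0.1,0,0,0,255,0.2,0,0,0,255,0.2,0,0,0,255]

```text
time_s: 13.2
tool_pos: [481.3, -38.3, 58.3]
ee_rot: [-180.0, 0.0, -70.0]
ft_force: [-0.9, 2.3, 0.6]
width: 0.1
grip_force: 1.8
```

apply_moves:
  increments: [0.1,0,0,0,255,0.2,0,0,0,255,0.2,0,0,0,255]

```text
time_s: 13.5
tool_pos: [481.4, -38.7, 58.2]
ee_rot: [180.0, 0.1, -70.0]
ft_force: [-4.5, 12.6, 3.3]
width: -0.0
grip_force: 6.8
```

apply_moves:
  increments: [-1,0,0,0,255,-2,0,0,0,255,-3,0,-3,0,255,-5,0,-6,0,255,-7,0,-8,0,255,-9,0,-12,0,255,-9,0,-15,0,255,-9,0,-15,0,255]

```text
time_s: 14.3
tool_pos: [453.7, 45.5, 212.9]
ee_rot: [-179.4, -0.1, -69.9]
ft_force: [-0.3, 1.1, 0.7]
width: -0.2
grip_force: 0.0
```

```bash
python3 - <<'E'
from h import *
st=robot.state();c=calibration("wrist");im=snapshot("wrist");print(st["tool_pos"])
P=d2w([[-50,82,48],[-60,77,48],[-40,77,48],[-61,165,46],[-39,165,46],[-28,26,76],[-28,12,76]])
v=cv2.resize(im,(800,600),interpolation=cv2.INTER_CUBIC)
for a in proj(c,P): cv2.circle(v,tuple((a/.64).astype(int)),2,(0,255,0),-1)
cv2.imwrite("pics/w4.png",v)
E
```

```text
[453.69117092  45.52901362 212.92129743]
```

View pics/w4.png

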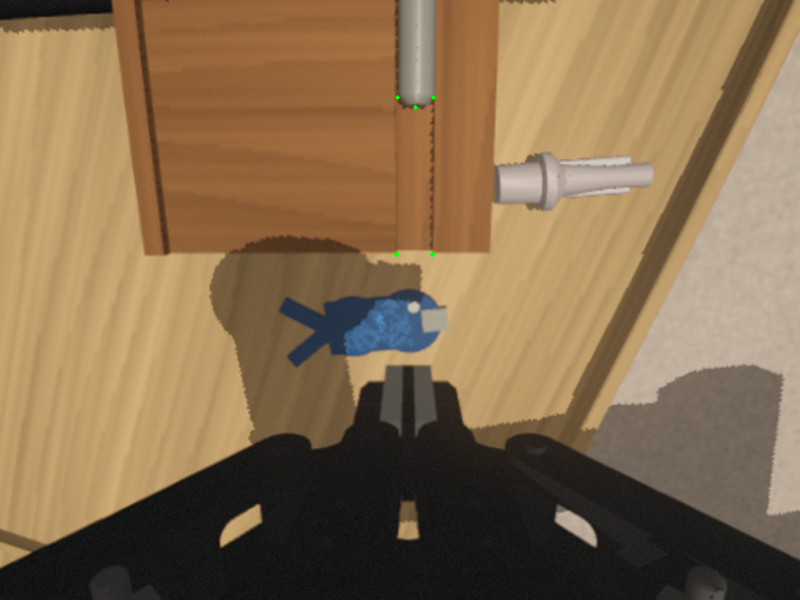

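The pin's outer end, around (415,104), matches the fully-home prediction (green dots at (415,107) and (397,97)). The pin lies straight in the groove, the bystanders haven't moved, and the robot is clear.

```bash
python3 -c "
from rig import ticket
print(ticket.job_done())"
```

```text
the job is handed in; nothing more can be done
None
```

I pressed the crank fully down, rolled the pin into the groove and pushed it through the fork until it hit the stop. The last wrist picture shows it within about 1–2 mm of home with the bystanders undisturbed. I handed the job in at about 14 s, but no verdict came back.

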